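# Brush out the cup and hold the blow-off dial at full

## Robot

A 6-joint arm with a two-finger parallel gripper is mounted at the origin on the work surface. World frame = base frame: x ahead of the robot, y to its left, z up, the work surface at z = 0. Lengths are in m, angles in rad, forces in N, time in s.
With the tool pointing down it reaches from about 0.325 to 0.775 m from the base axis. Payload 9.3 kg.
Tool frame: the origin (TCP) lies at the very end of the fingers, on their centre line; the grasp point (between the pads) lies 19 mm behind it; z points along the fingers, y is the line along which they close (so a half turn about z gives the same grasp; the last joint's range is limited). The gripper opens to 85 mm and grips with 20 to 120 N. Pads are 22 mm wide; open, the fingers measure 114 mm over their backs; the gripper's body (76 mm by 85 mm) begins 54 mm behind the grasp point. The pads swing forward as they close: fully open they stand 13 mm farther back than shut.
Start: joints at [-1.334, 0.259, 0.021, 1.334, 0, 1.418], TCP at [0.209, -0.509, 0.231] pointing down, gripper open.
Joint ranges: [-3.04, 3.04], [-0.91, 1.82], [-1.04, 1.36], [-1.92, 1.95], [-1.52, 1.45], [-3.14, 3.14]. Speed limits (rad/s): [2.22, 2.22, 2.79, 3.14, 3.14, 3.14].

## Interface

Orientations are given as a rotation vector (axis times angle).
In Python, from plant import r gives the robot as it stands. The module is installed in compiled form; this text tells all that it offers.
- The arm moves only by the tool drive_tool, never from a script. Its arguments are lists of equal length, an entry for each row: "slide": the shift along the tool's x, y, z in mm, a list of three; "rot": the turn, a rotation vector about the tool's x, y, z in degrees, a list of three. A call has 1 to 12 rows; each row shifts and turns the commanded pose from where the row before left it, along the tool's axes as they then stand; what a row does not reach is not made up. A row lasts 1/8 s, in which the tool goes at most 62.5 mm and 10.7 degrees, less where a joint would pass 70% of its speed; a pose out of reach is approached as far as the arm can. A call is refused whole if a number of a shift passes 62.5 or a number of a turn 10.7, either way. A call with a gripper value outside its range is refused whole. "grip" is the opening, from 0 (shut) to 1 (fully open), set as the call begins (left out, the last holds). The fingers move at their own pace and stop on an object; the grip force is fixed at half the most. Time passes only in rows, so rows that do not move let the fingers close. It gives the time, the measured TCP pose, the force, the opening and the grip force at its end, in the units of the state.
- r.sense(): the state, without advancing time (a new reading comes with each control period).
- r.read_camera(name): name is "scene" or "top" or "wrist"; returns a dict with "image" (384x512x3 uint8, blue, green, red), "vertical_fov" (degrees; the focal length in pixels is half the picture's height over the tangent of half this angle, whatever the lens; pixels are square), "cx", "cy" (the principal point, pixels), "R" (3x3) and "t" (3): a world point X has camera coordinates R X + t. Camera axes: x right, y down, z forward; pixel columns grow to the right and rows downward; lengths in m; the calibration is good to about 2 mm. A picture is of the moment at which its call begins. There is no depth.
- r.job_done(): hands the job in; it is judged then, once.
The state is a dict: "time_s": time; "joints": joint angles; "qvel": joint speeds; "joint_efforts": joint torques, N m; "tool_pos": TCP position; "orientation": TCP orientation; "force": force on the tool from outside, world axes, zero at the start; "moment": the same for the moment, N m; "grip_width": opening from 0.0 (shut) to 1.0 (fully open); "gripper_force": force on a finger pad.
Only numpy, scipy, OpenCV 4.12 (cv2) and the standard library are available. Lean on these libraries where they do the work, as an engineer would, in place of code of your own. Each camera call takes 0.05 s, during which the arm holds its last target. There are 200 camera calls.

## Task

Take the long brush from its tube holder, run it down to the bottom of the metal cup on the drying stand, draw it up at least half way, push it down to the bottom once more, then stand it back in its holder and let go of it. Then press the pad of the stand's spring-return dial down past its first two detents to the third, short of the end stop, and keep it pressed there: the program finishes while holding the dial at the third detent. Leave the cup standing in its nest, and leave the jar and the rubber bobbins where they are.

Things in the scene. Friction and masses are not known exactly. Their poses are not given: they have to be found in the camera images.
- brush: long bottle brush, 185 mm, about 90 g, upright in its holder at the start; origin at the centre of the flat lower end of its bristle head, z up along the brush. Stiff bristle head (solid) 40 mm in diameter from 0 to 62 mm; thin steel stem 8 mm in diameter up to 120 mm; round wooden handle, 22 mm in diameter, from 120 to 185 mm, the place to grip it
- holder: fixed upright dark steel tube on an 80 mm square foot, 71 mm high, tube 58 mm outside and 52 mm inside diameter, open at the top; origin at the centre of the foot's underside on the table, z up; its inner floor is 10 mm up, where the brush stands with 6 mm of room all round. It may be on the left or the right of the table
- cup: plain aluminium cup without handle, loose, about 250 g, 90 mm high, 68 mm outside and 61 mm inside diameter, open at the top; origin at the centre of its underside, z up; inner floor 5 mm and rim 90 mm above the origin. It stands in a 10 mm high ring of steel blocks (nest) on the drying stand
- stand: fixed drying stand: grey base plate 150 mm (x) by 260 mm (y), top at 12 mm; origin on the table surface below the stand, z up, the plate spans y from -110 to +150 mm. Cup nest centred at (0, 80) mm. Aluminium valve block 70 by 60 mm, centre at (22, -50) mm, top at 117 mm, which carries the dial on its -x face
- dial_pivot (a point): centre of the spring-return dial (steel disc 48 mm in diameter) on the -x face of the valve block, 90 mm above the table; it turns about the stand's x axis. Fixed point on the stand at (-20, -50, 90) mm of the stand's frame
- pad (a point): middle of the upper face of the dial's press pad: black, 36 mm (along the stand's x) by 34 mm, at the end of a steel arm that points from the dial to the stand's -y. It lies 95 mm from dial_pivot along the arm, 6 mm above the arm's centre line, 20 mm to the stand's -x of dial_pivot. Pressing it down takes 3 N at rest, 8 N at the third detent, ripple 1.5 N; let go, it springs back to rest
- dial (a joint): dial angle, rad: 0 at rest (arm 0.5 rad above level), grows as the pad is pressed down; detents at 0.3, 0.6 and 0.9, shown by three brass studs on the sector plate behind the arm; hard end stop at 1.1. At the third detent the arm points 0.4 rad below level and the middle of the pad's upper face is 59 mm above the table (141 mm at rest)
- jar: closed glass jar with a white cap, 60 mm in diameter, 75 mm high, a bystander; origin under its centre
- bobbin_a: black rubber bobbin 48 mm in diameter and 30 mm high with a thin brass stud up to 52 mm, a bystander; origin under its centre
- bobbin_b: another such rubber bobbin, a bystander
- bobbin_c: a third such rubber bobbin, a bystander
Not all that is in view belongs to the job. What is meant by the brush is not blue or yellow, and is the larger of those in its own colour.

How it is judged:
On the way, in this order (a step that is already met when the one before it is completed fails the run):
1. the brush is down at the bottom of the cup (horizontal distance between brush and cup below 0.03 m and z of brush in the frame of cup below 0.025 m), for 0.05 s.
2. it is drawn up at least half way (horizontal distance between brush and cup below 0.03 m and z of brush in the frame of cup above 0.045 m), for 0.05 s.
3. it is down at the bottom of the cup again (all of step 1), for 0.05 s.
4. the brush stands in its holder again, let go (horizontal distance between brush and holder below 0.012 m and z of brush in the frame of holder below 0.022 m and angle between brush's own z axis and vertical below 0.3 rad and contact force between the fingers and brush below 0.1 N), for 0.2 s.
5. the dial is pressed to its third detent (value of joint dial between 0.8 and 1 rad and contact force between any of the fingers, the arm and dial above 1 N), for 0.3 s.
At the end, for the whole second after the job is handed in: The robot is holding the dial at its third detent (0.8 to 1.0 rad, still, pushed with more than 1 N); the brush stands released in its holder (within 12 mm of its axis, on its floor, tilt under 0.3 rad) and the cup stands upright in its nest, within 20 mm of where it was (all of step 4 and all of step 5 and velocity of joint dial between -0.2 and 0.2 rad/s and z of cup in the frame of stand below 0.018 m and angle between cup's own z axis and vertical below 0.1 rad and distance of cup from where it was at the start of the episode below 0.02 m); the arm keeps its last pose, push and grip.
It fails at once if the cup is knocked over or taken out of its nest (angle between cup's own z axis and vertical above 0.5 rad or z of cup in the frame of stand above 0.04 m).
It fails at once if the jar or a bobbin is moved (distance of any of jar, bobbin_a, bobbin_b, bobbin_c from where it was at the start of the episode above 0.03 m).
It also fails if it takes over 61 s, if anything falls off the work surface, if the arm or the gripper's body presses on something with over 40 N, if the wrist force passes 120 N, or if a joint passes its speed limit or range.

## Working session

There is one attempt and no reset: what is moved stays moved. The work goes in short steps, Python scripts to look and compute and a tool call to move; the robot and the scene stay as the last step left them, time stands still between calls to the robot, and variables do not carry over. Pictures are saved under pics/ and viewed, at most 10 in all, crops included, and the job is handed in when it is done.

Besides the shell and the picture viewer there is one more tool, called after "Call:" as name(argument=value, ...) on one line, values as JSON. drive_tool: Moves the arm, as the interface text tells. Its arguments: {"type":"object","properties":{"slide":{"type":"array","items":{"type":"array","items":{"type":"number"}}},"rot":{"type":"array","items":{"type":"array","items":{"type":"number"}}},"grip":{"type":"number"}},"required":["slide","rot"]}

```bash
mkdir -p pics; python3 - <<'E'
from plant import r
import cv2,numpy as np,pickle
s=r.sense();print({k:np.round(v,3).tolist() for k,v in s.items()})
d={}
for n in("scene","top","wrist"):
    c=r.read_camera(n);d[n]=c;cv2.imwrite(f"pics/{n}0.png",c["image"]);print(n,c["vertical_fov"],c["cx"],c["cy"],np.round(c["R"],3).tolist(),np.round(c["t"],3).tolist())
pickle.dump(d,open("cams0.pkl","wb"))
cv2.imwrite("pics/both0.png",np.vstack([d["scene"]["image"],d["top"]["image"]])[:, :])
E
```

```text
{'time_s': 0.0, 'joints': [-1.334, 0.259, 0.021, 1.334, 0.0, 1.418], 'qvel': [0.0, -0.001, -0.0, -0.0, -0.001, 0.0], 'joint_efforts': [0.0, -55.565, 34.453, 0.014, -0.0, -0.0], 'tool_pos': [0.209, -0.508, 0.231], 'orientation': [-3.081, -0.608, 0.0], 'force': [0.892, -0.29, -0.874], 'moment': [0.01, 0.036, 0.053], 'gripper_force': 0.0, 'grip_width': 0.999}
scene 47.36987421228373 257.51999168024594 191.05993590038142 [[0.781, 0.624, 0.003], [0.512, -0.638, -0.575], [-0.357, 0.451, -0.818]] [-0.431, -0.183, 1.493]
top 50.833790962188345 249.92124193435168 194.8718664807261 [[0.018, -1.0, 0.016], [-0.989, -0.02, -0.148], [0.148, -0.013, -0.989]] [0.003, 0.513, 0.913]
wrist 67.13936017776085 251.40334750752115 186.86731306913276 [[0.381, -0.925, -0.0], [-0.892, -0.368, 0.262], [-0.242, -0.099, -0.965]] [-0.55, -0.034, 0.376]
```

View pics/scene0.png

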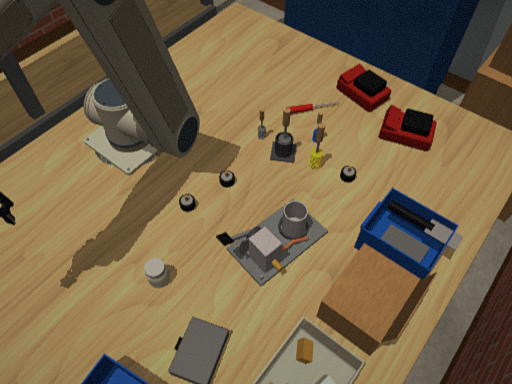

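View pics/top0.png

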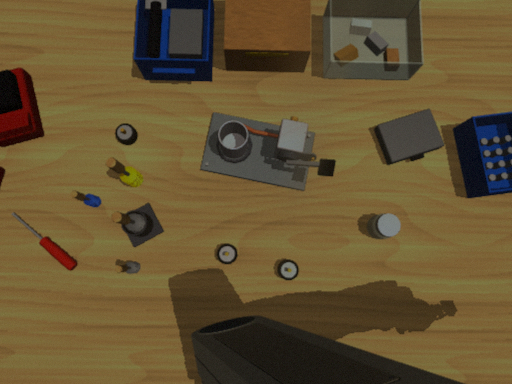

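The scene view shows the brush in its holder at about (284,145), with the cup at (294,215) and the pad at (224,240). In the top view the handle top is at about (118,218), the holder foot at (140,225), the cup at (234,139) and the pad at (327,168). The jar is at (385,226) and the bobbins at (126,133), (227,254) and (288,270).

```bash
cat >h.py <<'E'
import numpy as np,cv2,pickle
def K(c):
    f=c["image"].shape[0]/2/np.tan(np.radians(c["vertical_fov"])/2);return f
def ray(c,u,v):
    R=np.array(c["R"]);t=np.array(c["t"]);d=R.T@np.array([(u-c["cx"])/K(c),(v-c["cy"])/K(c),1]);return -R.T@t,d
def onz(c,u,v,z):
    o,d=ray(c,u,v);return o+d*(z-o[2])/d[2]
def proj(c,X):
    p=np.array(c["R"])@np.array(X)+np.array(c["t"]);return np.round([c["cx"]+K(c)*p[0]/p[2],c["cy"]+K(c)*p[1]/p[2]],1)
E
python3 - <<'E'
from h import *
d=pickle.load(open("cams0.pkl","rb"))
im=d["top"]["image"]
cr=im[100:290,95:350]
b=cv2.resize(cr,None,fx=3.1,fy=3.1,interpolation=cv2.INTER_CUBIC)
b=np.clip(b.astype(float)*1.5,0,255).astype(np.uint8)
for i in range(100,350,10):
    x=int((i-95)*3.1)
    if i%50==0: cv2.putText(b,str(i),(x,10),0,.4,(255,255,255),1)
    cv2.line(b,(x,0),(x,4),(255,255,255),1)
for j in range(100,290,10):
    y=int((j-100)*3.1);cv2.line(b,(0,y),(4,y),(255,255,255),1)
    if j%50==0: cv2.putText(b,str(j),(6,y+4),0,.4,(255,255,255),1)
cv2.imwrite("pics/topcrop.png",b);print(b.shape)
c=d["top"]
for n,u,v,z in[("foot",141,225,.007),("brush top",118,218,.195),("cuprim",234,134,.102),("jar",388,225,.075),("bA",126,133,.03),("bB",227,254,.03),("bC",288,270,.03),("pad",327,168,.141)]:print(n,np.round(onz(c,u,v,z),3))
E
```

```text
(589, 790, 3)
foot [0.439 0.272 0.007]
brush top [0.439 0.269 0.195]
cuprim [0.641 0.052 0.102]
jar [ 0.445 -0.299  0.075]
bA [0.659 0.315 0.03 ]
bB [0.374 0.063 0.03 ]
bC [ 0.34  -0.079  0.03 ]
pad [ 0.559 -0.149  0.141]
```

View pics/topcrop.png

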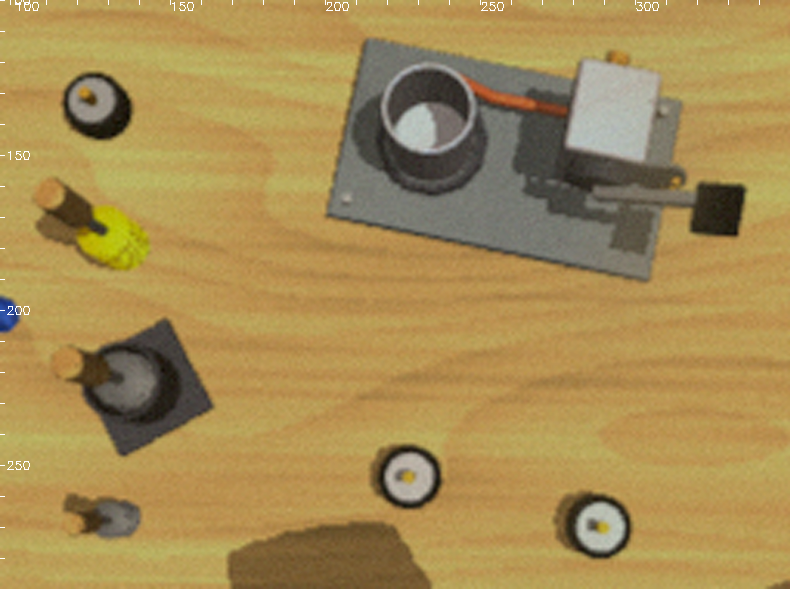

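The crop shows the plate corners at crop pixels (367,38), (681,101), (649,280) and (327,216). The cup rim centre is at (429,108), the pad at (718,209) and the brush handle top at (69,363). The foot corners are at (168,320), (213,408) and (124,455).

```bash
python3 - <<'E'
from h import *
d=pickle.load(open("cams0.pkl","rb"));c=d["top"];s=d["scene"]
P=lambda x,y,z:onz(c,95+(x+.5)/3.1-.5,100+(y+.5)/3.1-.5,z)
co=[P(x,y,.012) for x,y in[(367,38),(681,101),(649,280),(327,216)]]
print(np.round(co,4))
# corners stand: (75,150),(75,-110),(-75,-110),(-75,150)
ref=np.array([(75,150),(75,-110),(-75,-110),(-75,150)])/1000
A=np.array(co)[:,:2];ca=A.mean(0);H=((ref-ref.mean(0)).T@(A-ca));th=np.arctan2(H[0,1]-H[1,0],H[0,0]+H[1,1])
R=np.array([[np.cos(th),-np.sin(th)],[np.sin(th),np.cos(th)]]);o=ca-R@ref.mean(0)
print("yaw",np.degrees(th),"origin",o,"resid",A-(ref@R.T+o))
W=lambda x,y:R@np.array([x,y])/1000+o
print("cup",W(0,80),"rim meas",P(429,108,.102))
a=.5;py=-50-95*np.cos(a)-6*np.sin(a)*-1*-1
for a in(.5,-.4):
    # arm dir (-y cos, z sin); normal up (y sin? )
    y=-50-95*np.cos(a)+6*np.sin(a);z=90+95*np.sin(a)+6*np.cos(a);print("pad",a,W(-40,y),z)
print("pad meas",P(718,209,.141))
print("holder", (P(168,320,.01)+P(124,455,.01))/2,"tube",P(131,383,.071),"brush top",P(69,363,.195))
# two-view checks
for n,X in[("brushtop",P(69,363,.195)),("cuprim",np.r_[W(0,80),.102]),("pad",np.r_[W(-40,-130),.141])]:print(n,proj(s,X),proj(c,X))
im=s["image"][90:290,205:345];b=cv2.resize(im,None,fx=4,fy=3,interpolation=cv2.INTER_CUBIC)
b=cv2.resize(im,None,fx=3,fy=3,interpolation=cv2.INTER_CUBIC);b=np.clip(b*1.6,0,255).astype(np.uint8)
cv2.imwrite("pics/scenecrop.png",b)
E
```

```text
[[ 0.724   0.1081  0.012 ]
 [ 0.6774 -0.1447  0.012 ]
 [ 0.5315 -0.1188  0.012 ]
 [ 0.5773  0.1349  0.012 ]]
yaw -10.306357141153168 origin [ 0.62397067 -0.02481471] resid [[-0.000606   -0.00126684]
 [-0.00071657  0.0017486 ]
 [ 0.0010482   0.00084051]
 [ 0.00027437 -0.00132227]]
cup [0.63828358 0.05389451] rim meas [0.63947655 0.05386353 0.102     ]
pad 0.5 [ 0.56126924 -0.14604655] 140.81092153874152
pad -0.4 [ 0.55959758 -0.15523931] 58.53162344469551
pad meas [ 0.56053722 -0.14709928  0.141     ]
holder [0.440366   0.26921764 0.01      ] tube [0.43869268 0.26490265 0.071     ] brush top [0.44131022 0.27138168 0.195     ]
brushtop [285.9 109.5] [116.9 216.8]
cuprim [294.6 209.6] [233. 135.]
pad [225.1 237. ] [325.5 166.7]
```

View pics/scenecrop.png

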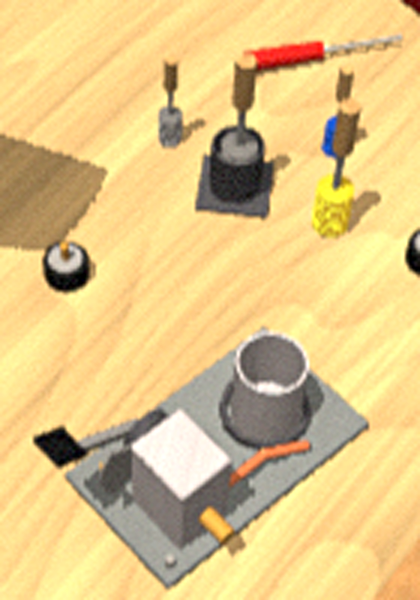

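The scene crop agrees with the top view: the brush top is at scene pixel (287,110.6) against (286,109.5) predicted, and the pad and cup match too. Next I plan the approach.

```bash
cat >>h.py <<'E'
from scipy.spatial.transform import Rotation as Ro
def down(yaw,tilt=0):
    # tool x at yaw(deg), z down; tilt: then turn about tool y (deg)
    y=np.radians(yaw);x=np.array([np.cos(y),np.sin(y),0]);z=np.array([0,0,-1.]);return Ro.from_matrix(np.c_[x,np.cross(z,x),z])*Ro.from_euler("y",tilt,degrees=True)
def plan(wps,s=None):
    """wps: (xyz, Rotation, rows); prints slide/rot rows"""
    from plant import r
    s=s or r.sense();p=np.array(s["tool_pos"]);q=Ro.from_rotvec(s["orientation"]);S=[];T=[]
    for X,Q,n in wps:
        X=np.array(X)
        for k in range(n,0,-1):
            a=np.round(q.inv().apply((X-p)/k)*1000*2)/2;b=np.round(np.degrees((q.inv()*Q).as_rotvec()/k),1)
            S.append(a.tolist());T.append(b.tolist());p=p+q.apply(a/1000);q=q*Ro.from_rotvec(np.radians(b))
    print(len(S),'rows; "slide":',S,'\n"rot":',T);print("end",np.round(p,4),"max",np.abs(S).max(),np.abs(T).max())
E
python3 - <<'E'
from h import *
d=pickle.load(open("cams0.pkl","rb"));c=d["top"]
P=lambda x,y,z:np.round(onz(c,95+x/3.1,100+y/3.1,z),3)
print("yellow base",P(115,238,.03),"top if .18",P(50,192,.18),"grey small",P(115,518,.02),P(75,521,.11))
plan([((.45,-.25,.25),down(35),6),((.5,.04,.25),down(55),6)])
E
```

```text
yellow base [0.552 0.294 0.03 ] top if .18 [0.553 0.295 0.18 ] grey small [0.34  0.283 0.02 ] [0.341 0.286 0.11 ]
12 rows; "slide": [[53.5, -24.5, -3.0], [54.5, -22.5, -3.0], [55.0, -20.5, -3.0], [56.0, -18.5, -3.5], [56.5, -16.5, -3.0], [57.5, -15.0, -3.5], [34.5, -35.0, -0.0], [36.5, -32.5, -0.0], [38.5, -30.5, -0.0], [40.0, -28.5, -0.0], [41.5, -26.0, -0.0], [43.0, -23.0, -0.0]] 
"rot": [[-0.0, -0.0, -2.1], [-0.0, -0.0, -2.1], [-0.0, -0.0, -2.1], [-0.0, -0.0, -2.1], [-0.0, -0.0, -2.1], [-0.1, -0.0, -2.2], [0.0, -0.0, -3.3], [0.0, -0.0, -3.3], [0.0, -0.0, -3.3], [0.0, -0.0, -3.4], [0.0, -0.0, -3.3], [0.0, -0.0, -3.4]]
end [0.5002 0.04   0.2499] max 57.5 3.4
```

Call:
drive_tool(slide=[[53.5,-24.5,-3],[54.5,-22.5,-3],[55,-20.5,-3],[56,-18.5,-3.5],[56.5,-16.5,-3],[57.5,-15,-3.5],[34.5,-35,0],[36.5,-32.5,0],[38.5,-30.5,0],[40,-28.5,0],[41.5,-26,0],[43,-23,0]], rot=[[0,0,-2.1],[0,0,-2.1],[0,0,-2.1],[0,0,-2.1],[0,0,-2.1],[0,0,-2.2],[0,0,-3.3],[0,0,-3.3],[0,0,-3.3],[0,0,-3.4],[0,0,-3.3],[0,0,-3.4]], grip=1)

```text
time_s: 1.65
tool_pos: [0.5002, 0.0414, 0.2502]
orientation: [-2.785, -1.454, 0.0]
force: [0.7, -0.2, -0.4]
grip_width: 0.999
gripper_force: 0.0
```

```bash
python3 - <<'E'
from h import *
plan([((.441,.22,.25),down(62),5),((.441,.22,.25),down(62),1)])
E
```

```text
6 rows; "slide": [[22.5, -30.0, 0.0], [23.5, -29.5, 0.0], [24.0, -29.0, 0.0], [24.5, -28.5, 0.0], [25.5, -28.0, 0.0], [-0.0, 0.0, 0.0]] 
"rot": [[-0.0, 0.0, -1.4], [-0.0, 0.0, -1.4], [-0.0, 0.0, -1.4], [-0.0, 0.0, -1.3], [-0.0, 0.0, -1.4], [-0.0, 0.0, 0.0]]
end [0.4411 0.2202 0.2502] max 30.0 1.4
```

Call:
drive_tool(slide=[[22.5,-30,0],[23.5,-29.5,0],[24,-29,0],[24.5,-28.5,0],[25.5,-28,0],[0,0,0]], rot=[[0,0,-1.4],[0,0,-1.4],[0,0,-1.4],[0,0,-1.3],[0,0,-1.4],[0,0,0]])

```text
time_s: 2.4
tool_pos: [0.4405, 0.2204, 0.2501]
orientation: [-2.691, -1.621, 0.0]
force: [-0.3, -0.5, 0.2]
grip_width: 1.0
gripper_force: 0.0
```

```bash
python3 - <<'E'
from h import *
from plant import r
c=r.read_camera("wrist");pickle.dump(c,open("w1.pkl","wb"));cv2.imwrite("pics/w1.png",c["image"])
print(r.sense()["tool_pos"],"cam",-np.array(c["R"]).T@c["t"])
print(proj(c,[.441,.271,.195]),proj(c,[.44,.268,.071]))
plan([((.441,.271,.25),down(62),2)])
E
```

```text
[0.44099036 0.2194008  0.25010949] cam [0.47159853 0.27839962 0.39125374]
[216.4 140.2] [230.3 130.9]
2 rows; "slide": [[23.0, -12.0, 0.0], [22.5, -12.0, 0.0]] 
"rot": [[-0.0, 0.0, 0.0], [-0.0, 0.0, 0.1]]
end [0.4411 0.2708 0.2501] max 23.0 0.1
```

View pics/w1.png

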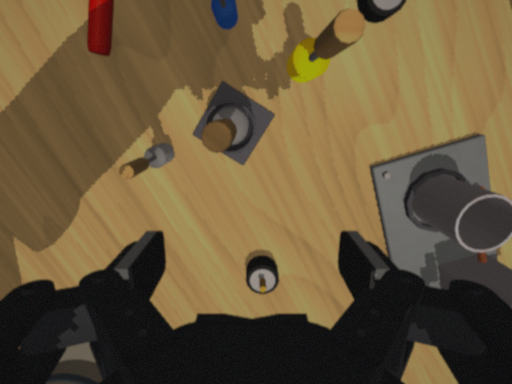

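The wrist view shows the handle top at about (219,137) and the holder rim centre at about (231,124).

```bash
python3 - <<'E'
from h import *
c=pickle.load(open("w1.pkl","rb"))
print(onz(c,219,137,.195),onz(c,231,124,.071),onz(c,(272+194)/2,(115+132)/2,.01),onz(c,(220+244)/2,(82+164)/2,.01))
plan([((.442,.271,.25),down(62),2),((.442,.271,.151),down(62),6)])
E
```

```text
[0.4435605  0.27203108 0.195     ] [0.44420917 0.27407968 0.071     ] [0.44157684 0.27260627 0.01      ] [0.44074063 0.27375977 0.01      ]
8 rows; "slide": [[23.0, -11.5, 0.0], [23.0, -12.0, 0.0], [0.0, 0.0, 16.5], [0.0, 0.0, 16.5], [0.0, 0.0, 16.5], [0.0, 0.0, 16.5], [0.0, 0.0, 16.5], [0.0, 0.0, 16.5]] 
"rot": [[-0.0, 0.0, 0.0], [-0.0, 0.0, 0.1], [-0.0, 0.0, -0.0], [-0.0, 0.0, -0.0], [-0.0, 0.0, -0.0], [-0.0, 0.0, -0.0], [-0.0, 0.0, -0.0], [-0.0, 0.0, -0.0]]
end [0.4417 0.271  0.1511] max 23.0 0.1
```

Call:
drive_tool(slide=[[23,-11.5,0],[23,-12,0],[0,0,0],[0,0,16.5],[0,0,16.5],[0,0,16.5],[0,0,16.5],[0,0,16.5],[0,0,16.5],[0,0,0]], rot=[[0,0,0],[0,0,0],[0,0,0],[0,0,0],[0,0,0],[0,0,0],[0,0,0],[0,0,0],[0,0,0],[0,0,0]])

```text
time_s: 3.7
tool_pos: [0.4421, 0.2688, 0.1504]
orientation: [-2.695, -1.615, 0.004]
force: [1.0, 1.0, 0.6]
grip_width: 0.999
gripper_force: 0.0
```

Call:
drive_tool(slide=[[0,0,0],[0,0,0],[0,0,0],[0,0,0],[0,0,0],[0,0,0],[0,0,0],[0,0,0]], rot=[[0,0,0],[0,0,0],[0,0,0],[0,0,0],[0,0,0],[0,0,0],[0,0,0],[0,0,0]], grip=0)

```text
time_s: 4.7
tool_pos: [0.4421, 0.2706, 0.1517]
orientation: [-2.693, -1.617, -0.001]
force: [-2.3, 1.2, 6.1]
grip_width: 0.238
gripper_force: 58.6
```

Call:
drive_tool(slide=[[0,0,-5],[0,0,-15],[0,0,-25],[0,0,-25],[0,0,-25],[0,0,-25],[0,0,-15],[0,0,0]], rot=[[0,0,0],[0,0,0],[0,0,0],[0,0,0],[0,0,0],[0,0,0],[0,0,0],[0,0,0]])

```text
time_s: 5.7
tool_pos: [0.4427, 0.2704, 0.2873]
orientation: [2.694, 1.616, 0.003]
force: [0.4, 0.2, -1.1]
grip_width: 0.241
gripper_force: 58.7
```

```bash
python3 - <<'E'
from h import *
from plant import r
s=r.sense();print(np.round(s["tool_pos"],4),np.round(s["force"],1),s["grip_width"])
c=r.read_camera("scene")
p=np.array(s["tool_pos"]);print("bottom exp",proj(c,p-[0,0,.141]),"top",proj(c,p+[0,0,.044]))
b=cv2.resize(c["image"][30:250,200:400],None,fx=2.7,fy=2.7,interpolation=cv2.INTER_CUBIC);cv2.imwrite("pics/lift.png",np.clip(b*1.5,0,255).astype(np.uint8))
plan([((.5,.2,.285),down(62),3),((.635,.058,.285),down(62),5),((.6385,.054,.285),down(62),2)])
E
```

```text
[0.4427 0.2704 0.2873] [ 0.4  0.2 -1.1] 0.24058383051601337
bottom exp [285.2 121.5] top [289.   73.3]
10 rows; "slide": [[-11.5, 28.0, 0.5], [-11.5, 28.0, 0.5], [-12.0, 28.0, 0.0], [-12.5, 37.0, 0.0], [-12.5, 37.0, 0.0], [-12.5, 37.0, 0.0], [-12.5, 37.5, 0.0], [-12.0, 37.0, 0.5], [-1.0, 2.5, -0.0], [-1.0, 2.5, -0.0]] 
"rot": [[0.0, -0.0, -0.0], [0.0, -0.0, -0.0], [0.0, -0.0, -0.1], [0.0, -0.0, 0.0], [0.0, -0.0, 0.0], [0.0, -0.0, 0.0], [0.0, -0.0, 0.0], [0.0, -0.0, 0.0], [0.0, -0.0, 0.0], [0.0, -0.0, 0.0]]
end [0.6383 0.054  0.2848] max 37.5 0.1
```

View pics/lift.png

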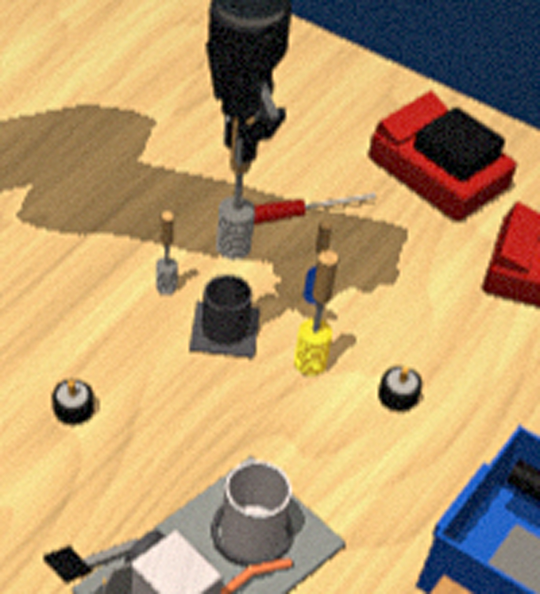

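The brush hangs upright in the gripper, its lower end at about crop (235,250), clear of the empty holder. Next, move over the cup.

Call:
drive_tool(slide=[[-11.5,28,0.5],[-11.5,28,0.5],[-12,28,0],[-12.5,37,0],[-12.5,37,0],[-12.5,37,0],[-12.5,37.5,0],[-12,37,0.5],[-1,2.5,0],[-1,2.5,0],[0,0,0],[0,0,0]], rot=[[0,0,0],[0,0,0],[0,0,0],[0,0,0],[0,0,0],[0,0,0],[0,0,0],[0,0,0],[0,0,0],[0,0,0],[0,0,0],[0,0,0]])

```text
time_s: 7.25
tool_pos: [0.6375, 0.0546, 0.2851]
orientation: [2.693, 1.618, 0.001]
force: [0.0, 1.6, -1.0]
grip_width: 0.237
gripper_force: 58.8
```

```bash
python3 - <<'E'
from h import *
from plant import r
s=r.sense();p=np.array(s["tool_pos"]);print(np.round(p,4),np.round(s["force"],1),s["grip_width"])
c=r.read_camera("scene");t=r.read_camera("top");w=r.read_camera("wrist");pickle.dump((c,t,w),open("c2.pkl","wb"))
a=c["image"][120:260,230:350];b=w["image"]
a=cv2.resize(a,None,fx=3,fy=3,interpolation=cv2.INTER_CUBIC);b=cv2.resize(b[:315],(512*4//5*1,420*315//315*3//5*1)) if 0 else cv2.resize(b,None,fx=.8,fy=.8)
o=np.zeros((420,360+b.shape[1],3),np.uint8);o[:,:360]=a;o[:b.shape[0],360:]=b
cv2.imwrite("pics/overcup.png",np.clip(o*1.4,0,255).astype(np.uint8))
for n,X in[("bot",p-[0,0,.141]),("cup",[.6385,.054,.102])]:print(n,proj(c,X),proj(t,X),proj(w,X))
E
```

```text
[0.6375 0.0546 0.2851] [ 0.   1.6 -1. ] 0.2365443885777032
bot [295.6 200.8] [232.2 129.6] [250.7 176.2]
cup [294.7 209.6] [233.  134.9] [251.8 167.9]
```

View pics/overcup.png

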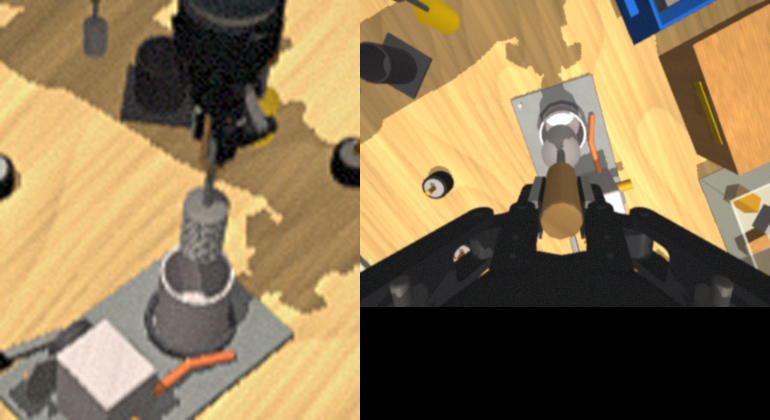

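```bash
python3 - <<'E'
from h import *
c,t,w=pickle.load(open("c2.pkl","rb"))
p=np.array([.6375,.0546,.2851])
h=cv2.cvtColor(c["image"],cv2.COLOR_BGR2HSV)
for v in range(172,228,4):
    x=np.where(h[v,275:325,1]<75)[0]+275;print(v,x.min() if len(x) else 0,x.max() if len(x) else 0,x.mean().round(1) if len(x) else 0)
for k in(.141,.11,.079,.06):print(k,proj(c,p-[0,0,k]))
# head outline in wrist: low sat region cols
hw=cv2.cvtColor(w["image"],cv2.COLOR_BGR2HSV);
for v in range(130,215,6): print(v,''.join('%4d'%a for a in hw[v,215:290:4,1]),'|',''.join('%4d'%a for a in hw[v,215:290:4,2]))
E
```

```text
172 299 306 301.8
176 0 0 0
180 299 300 299.5
184 293 303 298.0
188 291 305 298.0
192 291 305 298.0
196 290 304 297.0
200 290 303 296.5
204 285 304 294.5
208 280 306 293.0
212 275 307 291.0
216 275 311 293.0
220 275 316 295.5
224 275 320 297.5
0.141 [295.6 200.8]
0.11 [296.5 194.2]
0.079 [297.4 187.3]
0.06 [298.  182.9]
130   11  13  10   9   9  11  14   9   4   7  11  13  14   4   9  10  12  10  10 |  135 135 126  83  84  70  56  57  62  76  70  60  55  57 109 133 132 129 132
136   15  11  12   9   4   8  16  24  24  20  24  23  23  19  12   9  10  12  10 |  135 134 131  82  59  66  79  74  74  76  75  77  76  81  62  87 133 133 134
142   11  11  10   9   3  24  20   9  13  15  16   9   6   3  23  12  13  12  40 |  137 135 125  55  77  73 116 137 177 183 193 164 181 151  78 106  99 133  89
148   13  10  11  12  20   8  17  16  18  18  18  18  18  19  10  13  17  12 168 |  135 133  94  62 113 152 199 201 201 200 201 201 201 134 154 136  91 127 138
154   11  12  11   9  22   8  18  18  16  15  17   9  23  25  23  15  13   8 174 |  134 133  90 148  94 156 199 200 192 187 196 165 132 13
[... 921 characters left out ...]
 116 119 127 131  67  62  92 135 130 127 121 123 136 133 106
196   16  12  12  17  20  19  25  24  26  22  25  27  22  24  22  17  12   9   6 |  129 132 132 121 114 118 124 129  58  59  72 134 130 126 118  92  84  83  82
202  102  12  12  12  20  22  26  30  49  98  54  26  22  25  21  12  12   9   9 |  147 133 132 131 113 116 120 121  62  70  71 128 126 122 110  82  82  82  82
208  130  18  12  10  10  15  99 140 142 132 137 137 106  16   9  12   6  15   6 |  179 126 128 129 130 120  72  69  72  79  80  80  87  98  81  82  82  84  82
214  130 116  12  12  10  88 127 124 143 129 142 139 137 124  13   6   9  13  20 |  189 165 130 130 131  75  66  72  73  77  81  81  82  80  81  82  81  81  76
```

Call:
drive_tool(slide=[[-1,0,10],[0,0,15],[0,0,15],[0,0,15],[0,0,15],[0,0,0]], rot=[[0,0,0],[0,0,0],[0,0,0],[0,0,0],[0,0,0],[0,0,0]])

```text
time_s: 8.15
tool_pos: [0.637, 0.0529, 0.2133]
orientation: [-2.693, -1.616, 0.003]
force: [-0.7, 0.9, -0.9]
grip_width: 0.24
gripper_force: 58.8
```

Call:
drive_tool(slide=[[0,0,15],[0,0,15],[0,0,12],[0,0,8],[0,0,0],[0,0,0],[0,0,0]], rot=[[0,0,0],[0,0,0],[0,0,0],[0,0,0],[0,0,0],[0,0,0],[0,0,0]])

```text
time_s: 9.02
tool_pos: [0.6378, 0.0529, 0.1653]
orientation: [2.693, 1.616, 0.001]
force: [0.5, 0.1, -1.4]
grip_width: 0.245
gripper_force: 58.9
```

Call:
drive_tool(slide=[[0,0,4],[0,0,0],[0,0,0],[0,0,-15],[0,0,-20],[0,0,-20],[0,0,0],[0,0,0],[0,0,0]], rot=[[0,0,0],[0,0,0],[0,0,0],[0,0,0],[0,0,0],[0,0,0],[0,0,0],[0,0,0],[0,0,0]])

```text
time_s: 10.15
tool_pos: [0.6372, 0.0529, 0.215]
orientation: [-2.693, -1.616, 0.002]
force: [-0.8, 0.2, -0.9]
grip_width: 0.24
gripper_force: 58.9
```

Call:
drive_tool(slide=[[0,0,15],[0,0,20],[0,0,12],[0,0,7],[0,0,0],[0,0,0],[0,0,0]], rot=[[0,0,0],[0,0,0],[0,0,0],[0,0,0],[0,0,0],[0,0,0],[0,0,0]])

```text
time_s: 11.02
tool_pos: [0.6378, 0.0529, 0.1624]
orientation: [2.693, 1.616, 0.001]
force: [0.4, 1.2, -1.8]
grip_width: 0.24
gripper_force: 58.9
```

Call:
drive_tool(slide=[[0,0,-15],[0,0,-20],[0,0,-20],[0,0,-20],[0,0,-20],[0,0,-20],[0,0,-10],[0,0,0]], rot=[[0,0,0],[0,0,0],[0,0,0],[0,0,0],[0,0,0],[0,0,0],[0,0,0],[0,0,0]])

```text
time_s: 12.02
tool_pos: [0.6377, 0.0529, 0.2877]
orientation: [2.693, 1.616, 0.002]
force: [0.1, -0.2, -1.8]
grip_width: 0.238
gripper_force: 58.9
```

```bash
python3 - <<'E'
from h import *
plan([((.5,.2,.288),down(62),6),((.441,.268,.288),down(62),4)])
E
```

```text
10 rows; "slide": [[11.0, -32.0, -0.0], [11.0, -32.0, -0.0], [10.5, -31.5, -0.0], [11.0, -32.0, -0.0], [10.5, -31.5, -0.5], [11.0, -32.0, -0.0], [8.0, -21.0, 0.0], [8.0, -21.0, 0.0], [8.0, -21.0, 0.0], [8.5, -21.0, 0.0]] 
"rot": [[0.0, -0.0, -0.0], [0.0, -0.0, -0.0], [0.0, -0.0, -0.0], [0.0, -0.0, -0.0], [0.0, -0.0, -0.0], [0.1, -0.0, -0.1], [-0.0, -0.0, 0.0], [-0.0, -0.0, 0.0], [-0.0, -0.0, 0.0], [-0.0, -0.0, 0.0]]
end [0.4408 0.2682 0.288 ] max 32.0 0.1
```

Call:
drive_tool(slide=[[11,-32,0],[11,-32,0],[10.5,-31.5,0],[11,-32,0],[10.5,-31.5,0],[11,-32,0],[8,-21,0],[8,-21,0],[8,-21,0],[11,-21,0],[0,0,0],[0,0,0]], rot=[[0,0,0],[0,0,0],[0,0,0],[0,0,0],[0,0,0],[0,0,0],[0,0,0],[0,0,0],[0,0,0],[0,0,0],[0,0,0],[0,0,0]])

```text
time_s: 13.52
tool_pos: [0.442, 0.2703, 0.2864]
orientation: [2.693, 1.617, -0.001]
force: [-0.3, 0.0, -1.6]
grip_width: 0.244
gripper_force: 59.0
```

```bash
python3 - <<'E'
from h import *
from plant import r
s=r.sense();p=np.array(s["tool_pos"]);print(p)
c=r.read_camera("scene");h=cv2.cvtColor(c["image"],cv2.COLOR_BGR2HSV)
for v in range(104,166,4):
    x=np.where(h[v,270:310,1]<75)[0]+270;print(v,x.min() if len(x) else 0,x.max() if len(x) else 0,x.mean().round(1) if len(x) else 0)
print(proj(c,p-[0,0,.141]),proj(c,p-[0,0,.079]),proj(c,[.4415,.271,.071]))
plan([((.4421,.2706,.288),down(62),1)])
b=cv2.resize(c["image"][60:180,240:340],None,fx=5,fy=5,interpolation=cv2.INTER_CUBIC);cv2.imwrite("pics/ret.png",np.clip(b*1.4,0,255).astype(np.uint8))
E
```

```text
[0.44200039 0.27025121 0.28637062]
104 282 291 286.5
108 281 293 287.0
112 280 292 286.0
116 280 292 286.0
120 280 292 286.0
124 281 290 285.5
128 0 0 0
132 282 285 283.5
136 276 291 283.9
140 276 292 284.3
144 273 295 284.0
148 272 295 283.4
152 271 294 282.5
156 271 294 282.5
160 278 293 285.5
164 0 0 0
[285.  121.6] [286.1 106.7] [283.7 137.8]
1 rows; "slide": [[0.5, -0.5, -1.5]] 
"rot": [[-0.0, 0.0, -0.1]]
end [0.4419 0.2708 0.2879] max 1.5 0.1
```

View pics/ret.png

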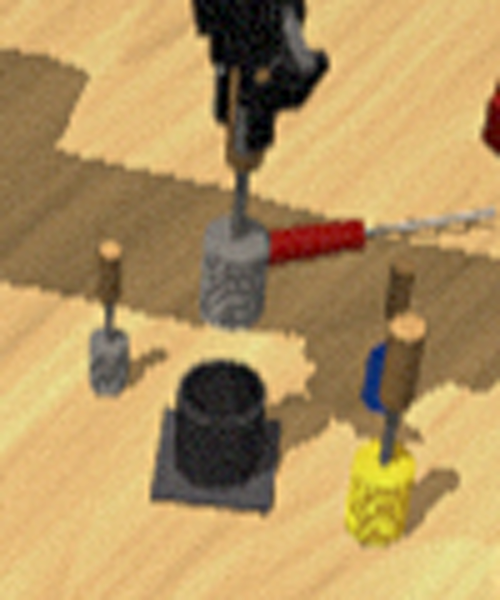

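The brush hangs upright just above the holder mouth (rim centre crop (222,390), head (232,290)), aligned to within about 2 px. Next, lower it.

Call:
drive_tool(slide=[[0,0,15],[0,0,20],[0,0,20],[0,0,15],[0,0,10],[0,0,10],[0,0,0]], rot=[[0,0,0],[0,0,0],[0,0,0],[0,0,0],[0,0,0],[0,0,0],[0,0,0]])

```text
time_s: 14.45
tool_pos: [0.4417, 0.2704, 0.1962]
orientation: [-2.694, -1.616, 0.001]
force: [0.2, -0.0, -1.2]
grip_width: 0.241
gripper_force: 59.0
```

Call:
drive_tool(slide=[[0,0,15],[0,0,15],[0,0,8],[0,0,4],[0,0,0],[0,0,0]], rot=[[0,0,0],[0,0,0],[0,0,0],[0,0,0],[0,0,0],[0,0,0]])

```text
time_s: 15.2
tool_pos: [0.4421, 0.2706, 0.1551]
orientation: [2.694, 1.617, 0.001]
force: [0.5, 0.0, -1.3]
grip_width: 0.242
gripper_force: 59.0
```

Call:
drive_tool(slide=[[0,0,2.5],[0,0,0],[0,0,0]], rot=[[0,0,0],[0,0,0],[0,0,0]])

```text
time_s: 15.58
tool_pos: [0.4419, 0.2706, 0.1523]
orientation: [-2.694, -1.616, -0.0]
force: [-0.3, 0.2, -0.1]
grip_width: 0.243
gripper_force: 59.0
```

Call:
drive_tool(slide=[[0,0,0],[0,0,0],[0,0,0],[0,0,0],[0,0,0],[0,0,0],[0,0,0],[0,0,0]], rot=[[0,0,0],[0,0,0],[0,0,0],[0,0,0],[0,0,0],[0,0,0],[0,0,0],[0,0,0]], grip=1)

```text
time_s: 16.58
tool_pos: [0.4419, 0.2705, 0.1523]
orientation: [-2.694, -1.616, 0.0]
force: [-0.7, -0.2, -0.7]
grip_width: 0.999
gripper_force: 0.0
```

Call:
drive_tool(slide=[[0,0,-10],[0,0,-20],[0,0,-30],[0,0,-30],[0,0,-20],[0,0,0]], rot=[[0,0,0],[0,0,0],[0,0,0],[0,0,0],[0,0,0],[0,0,0]])

```text
time_s: 17.32
tool_pos: [0.4425, 0.2708, 0.264]
orientation: [2.693, 1.616, 0.005]
force: [0.7, 0.0, -1.1]
grip_width: 1.001
gripper_force: 0.0
```

```bash
python3 - <<'E'
from h import *
from plant import r
print(r.sense()["tool_pos"])
c=r.read_camera("scene");h=cv2.cvtColor(c["image"],cv2.COLOR_BGR2HSV)
d=pickle.load(open("cams0.pkl","rb"))["scene"];h0=cv2.cvtColor(d["image"],cv2.COLOR_BGR2HSV)
# compare handle/stem/holder pixels to the start
for v in range(104,162,5):
  f=lambda H:[int(x) for x in np.where(H[v,265:308,2]<115)[0][[0,-1]]+265] if (H[v,265:308,2]<115).any() else None
  print(v,f(h0),f(h))
plan([((.5,.1,.255),down(66),5),((.5,-.05,.235),down(72),4),((.545,-.147,.215),down(79.7),3)])
E
```

```text
[0.44249067 0.27079762 0.26400917]
104 None [265, 307]
109 [306, 307] [265, 307]
114 [283, 292] [265, 307]
119 [283, 289] [265, 307]
124 [283, 288] [275, 307]
129 [265, 286] [265, 307]
134 [265, 291] [265, 307]
139 [275, 292] [275, 307]
144 [272, 300] [272, 301]
149 [272, 296] [272, 296]
154 [271, 294] [271, 294]
159 [270, 294] [270, 294]
12 rows; "slide": [[-24.5, 26.5, 1.5], [-25.0, 26.0, 1.5], [-25.5, 25.5, 1.5], [-26.0, 25.0, 1.5], [-26.0, 25.0, 1.5], [-34.0, 15.0, 5.0], [-34.5, 14.5, 5.0], [-35.0, 13.5, 5.0], [-35.5, 12.5, 5.5], [-26.0, 24.0, 6.5], [-27.5, 23.0, 6.5], [-28.0, 22.0, 7.0]] 
"rot": [[0.0, -0.0, -0.8], [0.0, -0.0, -0.8], [0.0, -0.0, -0.8], [0.0, -0.0, -0.8], [0.1, -0.1, -0.9], [-0.0, 0.0, -1.5], [-0.0, 0.0, -1.5], [-0.0, 0.0, -1.5], [-0.1, 0.0, -1.5], [0.0, 0.0, -2.6], [0.0, 0.0, -2.5], [0.0, 0.0, -2.6]]
end [ 0.5451 -0.1469  0.2149] max 35.5 2.6
```

Call:
drive_tool(slide=[[-24.5,26.5,1.5],[-25,26,1.5],[-25.5,25.5,1.5],[-26,25,1.5],[-26,25,1.5],[-34,15,5],[-34.5,14.5,5],[-35,13.5,5],[-35.5,12.5,5.5],[-26,24,6.5],[-27.5,23,6.5],[-28,22,7]], rot=[[0,0,-0.8],[0,0,-0.8],[0,0,-0.8],[0,0,-0.8],[0,0,-0.9],[0,0,-1.5],[0,0,-1.5],[0,0,-1.5],[0,0,-1.5],[0,0,-2.6],[0,0,-2.5],[0,0,-2.6]], grip=0)

```text
time_s: 18.88
tool_pos: [0.5449, -0.1479, 0.213]
orientation: [-2.409, -2.014, 0.001]
force: [-0.2, 0.9, 0.1]
grip_width: -0.0
gripper_force: 0.0
```

```bash
python3 - <<'E'
from h import *
from plant import r
s=r.sense();p=np.array(s["tool_pos"]);print(p,s["grip_width"])
c=r.read_camera("scene");w=r.read_camera("wrist");h=cv2.cvtColor(c["image"],cv2.COLOR_BGR2HSV)
d=pickle.load(open("cams0.pkl","rb"))["scene"];h0=cv2.cvtColor(d["image"],cv2.COLOR_BGR2HSV)
for v in range(104,152,6):
  f=lambda H:[int(x) for x in np.where(H[v,268:303,2]<115)[0][[0,-1]]+268] if (H[v,268:303,2]<115).any() else None
  print(v,f(h0),f(h))
b=cv2.resize(c["image"][90:290,190:345],None,fx=2,fy=2,interpolation=cv2.INTER_CUBIC)
o=np.zeros((400,310+490,3),np.uint8);o[:,:310]=b;ww=cv2.resize(w["image"],(490,368));o[:368,310:]=ww
cv2.imwrite("pics/prepad.png",np.clip(o*1.5,0,255).astype(np.uint8));print(proj(w,[.561,-.146,.141]),proj(c,[.561,-.146,.141]))
E
```

```text
[ 0.54486709 -0.14791281  0.21296434] -0.0001661240250889635
104 None None
110 [300, 302] [268, 302]
116 [283, 289] [269, 289]
122 [283, 289] [271, 289]
128 [284, 286] [268, 286]
134 [268, 291] [268, 291]
140 [275, 292] [275, 292]
146 [272, 297] [272, 296]
[269.3 187.4] [224.8 237. ]
```

View pics/prepad.png

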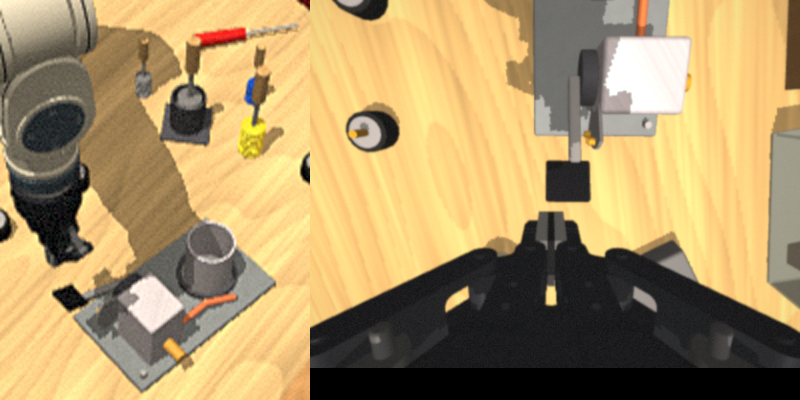

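The brush stands in its holder exactly as at the start. The wrist view shows the pad at pixel (270,189), against (269,187) predicted. Next I plan the press along the arc.

```bash
cat >>h.py <<'E'
th=np.radians(-10.306);O=np.array([.62397,-.02481])
def pad(a,dz=0):
    y=-.05-.095*np.cos(a)+.006*np.sin(a);x=-.04
    return np.array([O[0]+np.cos(th)*x-np.sin(th)*y,O[1]+np.sin(th)*x+np.cos(th)*y,.09+.095*np.sin(a)+.006*np.cos(a)+dz])
E
python3 - <<'E'
from h import *
print(pad(.5),pad(-.4))
plan([(pad(.5,.03),down(79.7),4),(pad(.3),down(79.7),4),(pad(.1),down(79.7),3)])
E
```

```text
[ 0.56126932 -0.14604223  0.14081092] [ 0.55959772 -0.155235    0.05853162]
11 rows; "slide": [[1.5, 4.0, 10.0], [1.5, 4.0, 10.5], [1.5, 3.5, 10.0], [1.5, 3.5, 10.5], [-2.0, 0.0, 11.5], [-2.0, 0.0, 12.0], [-2.0, 0.0, 11.5], [-2.5, 0.0, 12.0], [-1.5, 0.0, 6.0], [-1.5, 0.0, 6.0], [-2.0, 0.0, 6.0]] 
"rot": [[-0.0, -0.0, -0.0], [-0.1, -0.0, -0.0], [-0.0, -0.0, -0.0], [-0.1, -0.0, -0.1], [0.0, -0.0, 0.0], [0.0, -0.0, 0.0], [0.0, -0.0, 0.0], [0.0, -0.0, 0.0], [0.0, -0.0, 0.0], [0.0, -0.0, 0.0], [0.0, -0.0, 0.0]]
end [ 0.5586 -0.1594  0.1056] max 12.0 0.1
```

Call:
drive_tool(slide=[[1.5,4,10],[1.5,4,10.5],[1.5,3.5,10],[1.5,3.5,10.5],[-2,0,11.5],[-2,0,12],[-2,0,11.5],[-2.5,0,12],[-1.5,0,6],[-1.5,0,6],[-2,0,6],[0,0,0]], rot=[[0,0,0],[0,0,0],[0,0,0],[0,0,0],[0,0,0],[0,0,0],[0,0,0],[0,0,0],[0,0,0],[0,0,0],[0,0,0],[0,0,0]])

```text
time_s: 20.48
tool_pos: [0.5585, -0.1569, 0.1082]
orientation: [-2.411, -2.014, -0.001]
force: [-0.7, 0.2, 6.8]
grip_width: -0.002
gripper_force: 3.0
```

```bash
python3 - <<'E'
from h import *
plan([(pad(-.1),down(79.7,6),4),(pad(-.25),down(79.7,14.3),3),(pad(-.4),down(79.7,22.9),4)])
E
```

```text
11 rows; "slide": [[-1.0, 0.0, 5.5], [-1.0, 0.5, 5.5], [-1.0, 0.0, 5.5], [-1.5, 0.5, 5.0], [0.0, -0.0, 5.0], [-0.0, -0.0, 4.5], [-0.5, -0.0, 5.0], [0.0, -0.0, 3.5], [-0.0, -0.0, 3.5], [-0.0, -0.0, 3.5], [-0.5, -0.0, 3.5]] 
"rot": [[0.0, 1.5, 0.0], [0.0, 1.5, 0.0], [0.0, 1.5, 0.0], [0.0, 1.5, 0.0], [0.0, 2.8, 0.0], [0.0, 2.7, 0.0], [0.0, 2.8, 0.0], [-0.0, 2.1, 0.0], [-0.0, 2.2, 0.0], [-0.0, 2.1, 0.0], [-0.0, 2.2, 0.0]]
end [ 0.5598 -0.1553  0.0586] max 5.5 2.8
```

Call:
drive_tool(slide=[[-1,0,5.5],[-1,0.5,5.5],[-1,0,5.5],[-1.5,0.5,5],[0,0,5],[0,0,4.5],[-0.5,0,5],[0,0,3.5],[0,0,3.5],[0,0,0],[0,0,0]], rot=[[0,1.5,0],[0,1.5,0],[0,1.5,0],[0,1.5,0],[0,2.8,0],[0,2.7,0],[0,2.8,0],[0,4.3,0],[0,4.3,0],[0,0,0],[0,0,0]])

```text
time_s: 21.85
tool_pos: [0.5593, -0.1581, 0.0653]
orientation: [-2.191, -1.829, -0.441]
force: [-3.5, -4.1, 4.4]
grip_width: -0.001
gripper_force: 2.7
```

```bash
python3 - <<'E'
from h import *
from plant import r
s=r.sense();print(np.round(s["tool_pos"],4),np.round(s["force"],1),pad(-.4),pad(-.3));plan([(pad(-.4),down(79.7,22.9),2)])
E
```

```text
[ 0.5593 -0.1581  0.0653] [-3.5 -4.1  4.4] [ 0.55959772 -0.155235    0.05853162] [ 0.55911597 -0.15788434  0.0676576 ]
2 rows; "slide": [[0.0, -0.0, 3.5], [0.0, -0.0, 4.0]] 
"rot": [[-0.0, 0.1, -0.0], [-0.0, 0.0, -0.0]]
end [ 0.5598 -0.1552  0.0584] max 4.0 0.1
```

Call:
drive_tool(slide=[[0,0,3],[0,0,3],[0,0,0.5],[0,0,0],[0,0,0],[0,0,0]], rot=[[0,0,0],[0,0,0],[0,0,0],[0,0,0],[0,0,0],[0,0,0]])

```text
time_s: 22.6
tool_pos: [0.56, -0.1558, 0.0597]
orientation: [-2.192, -1.83, -0.441]
force: [-3.8, -7.1, 5.1]
grip_width: 0.001
gripper_force: 3.4
```

```bash
python3 - <<'E'
from h import *
from plant import r
s=r.sense();print(np.round(s["tool_pos"],4),np.round(s["force"],1),np.round(s["qvel"],3),pad(-.4))
c=r.read_camera("scene");t=r.read_camera("top");w=r.read_camera("wrist")
b=cv2.resize(c["image"][90:290,190:345],None,fx=2,fy=2,interpolation=cv2.INTER_CUBIC)
o=np.zeros((400,800,3),np.uint8);o[:,:310]=b;o[:368,310:]=cv2.resize(w["image"],(490,368))
cv2.imwrite("pics/final.png",np.clip(o*1.5,0,255).astype(np.uint8))
E
```

```text
[ 0.56   -0.1558  0.0597] [-3.8 -7.1  5.1] [-0.     0.001  0.    -0.001 -0.    -0.   ] [ 0.55959772 -0.155235    0.05853162]
```

View pics/final.png

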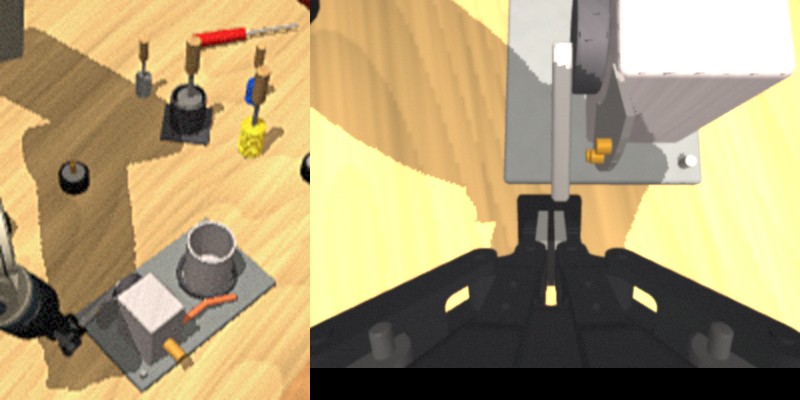

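The final view shows the fingertips flat on the pad with the arm pressed below level. The brush is in its holder and the cup in its nest, and the dial angle works out to about 0.89 rad from the tool's position.

```bash
python3 -c "
from plant import r
print(r.job_done())"
```

```text
the job is handed in; nothing more can be done
None
```

I scrubbed the cup with two strokes, stood the brush back in its holder and let go, and handed the job in with the arm holding the dial at its third detent (about 0.89 rad, worked out from the tool position); no verdict came back.

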